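# Slide two chamfered well plates onto a stacking nest

### The job

Build the stack on the aluminium nest: slide the orange well plate off the low ledge onto the nest, then slide the blue plate off the high ledge onto the orange one, so that the cut corners match and each skirt drops fully down over the rim below it. Push the plates along, do not lift them, and leave the pot, the bottle, the vial and the glass dish where they stand.

Things in the scene. Friction and masses are not known exactly. Their poses are not given: they have to be found in the camera images.
- station: Stacking station, fixed; origin on the bench (z = 0) under the nest's centre, z up. In its frame, mm: the aluminium nest is 74 (x) by 110 (y), its two +y corners cut by 12 mm legs, shoulder at z 12, raised rim 62 x 98 up to z 17; a plate's skirt fits over the rim with 2 mm play all round. Orange plate comes from -x, blue plate from -y
- low_ledge (a point): Grey low ledge: this point is the middle of its edge by the nest, on its top, at station (-40, 0, 18.5) mm. The top is flat, from station x -185 to -40, y -81 to 58 mm. A plate pushed from here towards station +x until it leaves the ledge drops 6.5 mm onto the nest, and its skirt then stops against the rim
- low_fence (a point): Dark fence at the left (+y) of the low ledge: a point on the upper edge of its guiding face, at station (-40, 56, 28.5) mm. The face is upright, 10 mm higher than the ledge, and runs from station x -185 to -10 at y = 56 mm. A plate pushed flat against it is square to the nest and 1 mm off its centre line, towards this fence
- high_ledge (a point): Grey high ledge: this point is on its top at the edge by the nest, at station (0, -58, 36.5) mm. The top is flat, from station x -62 to 38, y -190 to -58 mm, its near corner by the nest cut by 20 mm. Pushed towards station +y, a plate slides over the rim of the seated orange plate (1.5 mm below the ledge) and at the end drops 6.5 mm over it, then stops
- high_fence (a point): Dark fence at the far (+x) side of the high ledge: a point on the upper edge of its guiding face, at station (38, -58, 46.5) mm. The face is upright, 10 mm higher than the ledge, and runs from station y -190 to -18 at x = 38 mm. A plate pushed flat against it is square to the nest and 1 mm off its centre line, towards this fence
- orange_plate: Orange plate, white discs on its closed top: 74 (x) by 110 (y) by 23 mm high, about 180 g, two +y corners cut. Origin at the centre of its underside, z up. Sides upright to 18 mm, then a 6 mm shoulder and a rim 5 mm high. Starts on the low ledge, 7 to 32 mm clear of the fence, within 0.25 rad of the station's yaw. Seated: origin at station (0, 0, 12) mm, same yaw
- blue_plate: Blue plate, white discs; same shape, size and origin as the orange one, hollow underneath: skirt 4 mm thick round a recess 6 mm deep. Starts on the high ledge, 5 to 30 mm clear of the fence, within 0.25 rad of the station's yaw, cut corners to +y. Seated on the orange plate: origin 18 mm above the orange plate's (station z 30 mm), same yaw
- nest_key (a point): Middle of the nest's cut corner at the +x, +y end, at shoulder height: at (31, 49, 12) mm in the station's frame
- orange_plate_key (a point): Middle of the orange plate's cut corner at its +x, +y end, at the underside: (31, 49, 0) mm in the plate's frame
- blue_plate_key (a point): Middle of the blue plate's cut corner at its +x, +y end, at the underside: (31, 49, 0) mm in the plate's frame
- pill_pot: White plastic pot with a screw cap, 44 mm across, 60 mm high, loose bystander; origin at its underside
- oil_bottle: Small tan bottle with a black cap, 26 mm across, 62 mm high, loose bystander; origin at its underside
- sample_vial: Glass vial with a red cap, 22 mm across, 60 mm high, loose bystander; origin at its underside
- round_dish: Clear round glass dish, left of the tall fixed stand with glassware (world x 0.28 to 0.52, y -0.12 to 0.17 m, over 0.5 m high: an arm coming from the left must be drawn in to pass in front of it); 126 mm across, 44 mm high, loose bystander; origin at its underside
There are look-alikes about, which are no part of the job. Several things have the shape of the blue_plate; the one meant has the colours described above.

How it is judged:
By the outcome, as a careful person would: the job done as asked, in the order asked, and still so for the second after the job is handed in, with the robot touching nothing.
It also fails if it takes over 72 s, if anything falls off the work surface, if the arm or the gripper's body presses on something with over 40 N, if the wrist force passes 120 N, or if a joint passes its speed limit or range.

### The arm

A 6-joint arm with a two-finger parallel gripper is mounted at the origin on a cart in front of the work surface, level with it; the furniture and walls round the work are solid. World frame = base frame: x ahead of the robot, y to its left, z up, the work surface at z = 0. Lengths are in m, angles in rad, forces in N, time in s.
With the tool pointing down it reaches from about 0.3 to 0.875 m from the base axis. Payload 6.4 kg.
Tool frame: the origin (TCP) lies on the centre line of the jaws, within the pads' length; the fingertips stand 25 mm ahead of it and the grasp point (between the pads) lies 6 mm ahead of it; z points along the fingers, y is the line along which they close (so a half turn about z gives the same grasp; the last joint's range is limited). The gripper opens to 85 mm and grips with 20 to 120 N. Pads are 22 mm wide; open, the fingers measure 114 mm over their backs; the gripper's body (76 mm by 85 mm) begins 54 mm behind the grasp point. The pads swing forward as they close: fully open they stand 13 mm farther back than shut.
Start: joints at [-1.502, 0.181, 1.607, -0, 1.354, -0.206], TCP at [0.156, -0.553, 0.256] pointing down, gripper open.
Joint ranges: [-2.99, 2.99], [-0.89, 2.07], [0.3, 2.58], [-1.14, 4.28], [0, 2.63], [-3.12, 3.12]. Speed limits (rad/s): [2.57, 2.57, 3.01, 3.14, 3.14, 3.14].

### API

Orientations are given as a unit quaternion [w, x, y, z].
In Python, from bench import get_obs, camera, hand_in, spot_in gives the robot as it stands.
- The arm moves only by the shell command python3 -m jog 'ROWS'. ROWS is JSON, one flat list of numbers, 7 for each row, row after row: the shift along the tool's x, y, z in m, then the turn, a rotation vector about the tool's x, y, z in rad, then the closure, from 0 (fully open) to 1 (shut). A call has 1 to 20 rows; each row is the pose to reach, as a shift and turn from the pose commanded when the call began, along the tool's axes at that moment; what a row does not reach only later rows make up. A row lasts 1/8 s, in which the tool goes at most 62.5 mm and 10.7 degrees, less where a joint would pass 70% of its speed; a pose out of reach is approached as far as the arm can. A call with a gripper value outside its range is refused whole. The fingers move at their own pace and stop on an object; the grip force is fixed at half the most. Time passes only in rows, so rows that repeat a pose let the fingers close. It gives the time, the measured TCP pose, the force, the opening and the grip force at its end, in the units of the state.
- get_obs(): the state, without advancing time (a new reading comes with each control period).
- camera(name): name is "scene" or "top" or "wrist"; returns a dict with "frame" (384x512x3 uint8, red, green, blue), "mtx" (3x3 intrinsics, pixels), "distortion" ([k1, k2, p1, p2, k3] as OpenCV has them; the pictures are not rectified), "extrinsics" (4x4, takes a point from camera to world coordinates). Camera axes: x right, y up, looking along -z (the intrinsics and any distortion apply to the point x, -y, -z); pixel columns grow to the right and rows downward; lengths in m; the calibration is good to about 2 mm. A picture is of the moment at which its call begins. There is no depth.
- hand_in(): hands the job in; it is judged then, once.
Trained networks look in a picture, given as the dict that the camera call returned (one of the last four; its "shot" number tells which), for a name from the list of things; names that differ only in an ending like _2 or _b are one class to them, and where a whole thing is asked for, a point or a joint stands for the part that bears it (a point fixed in the world has none). Each returns a list of dicts, best first, with "confidence" (0 to 1); they miss things now and then, are a little off and sometimes report something else, mostly with a low value. They report only what shows in the picture. A call takes as long as a camera call. They do not tell look-alikes from the thing itself.
- spot_in(picture, name): "xyz" ([x, y, z] in m, in world coordinates, good to about 4 mm: the middle of the surface that is visible of it).
The state is a dict: "time_s": time; "q": joint angles; "dq": joint speeds; "joint_efforts": joint torques, N m; "eef_pos": TCP position; "eef_rot": TCP orientation; "wrist_force": force on the tool from outside, world axes, zero at the start; "torque": the same for the moment, N m; "opening": opening from 0.0 (shut) to 1.0 (fully open); "grasp_force": force on a finger pad.
Only numpy, scipy, OpenCV 4.12 (cv2) and the standard library are available. Lean on these libraries where they do the work, as an engineer would, in place of code of your own. Each camera call takes 0.05 s, during which the arm holds its last target. There are 200 camera calls.

## Working session

There is one attempt and no reset: what is moved stays moved. The work goes in short steps, Python scripts to look and compute and a shell command to move; the robot and the scene stay as the last step left them, time stands still between calls to the robot, and variables do not carry over. Pictures are saved under pics/ and viewed, at most 10 in all, crops included, and the job is handed in when it is done.

```bash
mkdir -p pics; ls
python3 - <<'E'
from bench import *
import cv2,numpy as np
o=get_obs();print(o['time_s'],o['eef_pos'],o['eef_rot'],o['opening'])
ims=[]
for n in ['scene','top']:
    c=camera(n);ims.append(c['frame'])
    np.savez(f'{n}.npz',**{k:c[k] for k in('frame','mtx','distortion','extrinsics')})
    cv2.imwrite(f'pics/{n}0.png',cv2.resize(c['frame'][...,::-1],(800,600)))
    print(n,c['extrinsics'].round(3).tolist(),c['mtx'].round(1).tolist(),c['distortion'])
    for t in ['station','orange_plate','blue_plate','low_ledge','low_fence','high_ledge','high_fence','nest_key','orange_plate_key','blue_plate_key','pill_pot','oil_bottle','sample_vial','round_dish']:
        print(t,[(np.round(d['xyz'],3).tolist(),round(d['confidence'],2)) for d in spot_in(c,t)[:4]])
E
```

```text
pics
0.0 [ 0.15603451 -0.55291022  0.25540967] [-8.43708301e-04  9.90573929e-01  1.36976541e-01  7.72531362e-05] 0.9995802611411585
scene [[0.541, 0.423, -0.727, -0.622], [-0.841, 0.259, -0.475, -0.858], [-0.013, 0.869, 0.495, 0.794], [0.0, 0.0, 0.0, 1.0]] [[432.1, 0.0, 256.4], [0.0, 432.1, 192.5], [0.0, 0.0, 1.0]] [-0.00446987  0.          0.          0.          0.        ]
station [([0.456, -0.286, 0.015], 0.68), ([0.398, -0.268, 0.043], 0.58)]
orange_plate [([0.4, -0.27, 0.04], 0.85)]
blue_plate [([0.554, -0.579, 0.019], 0.94), ([0.474, -0.392, 0.054], 0.82)]
low_ledge [([0.458, -0.284, 0.016], 0.6)]
low_fence [([0.46, -0.286, 0.02], 0.9)]
high_ledge [([0.459, -0.286, 0.018], 0.72)]
high_fence [([0.461, -0.285, 0.014], 0.89), ([0.465, -0.526, 0.037], 0.74)]
nest_key [([0.459, -0.284, 0.018], 0.58), ([0.398, -0.267, 0.044], 0.38)]
orange_plate_key [([0.4, -0.271, 0.044], 0.94), ([0.417, 0.251, 0.023], 0.31), ([0.478, -0.394, 0.05], 0.26)]
blue_plate_key [([0.555, -0.577, 0.026], 0.93), ([0.478, -0.392, 0.05], 0.55)]
pill_pot []
oil_bottle [([0.467, -0.527, 0.036], 0.63), ([0.458, 
[... 362 characters left out ...]

orange_plate [([0.416, -0.26, 0.042], 0.98)]
blue_plate [([0.496, -0.366, 0.062], 0.92), ([0.573, -0.57, 0.02], 0.87), ([0.498, -0.262, 0.016], 0.66)]
low_ledge [([0.494, -0.263, 0.019], 0.7)]
low_fence [([0.501, -0.261, 0.023], 0.58)]
high_ledge [([0.494, -0.264, 0.02], 0.91), ([0.608, -0.326, 0.061], 0.26)]
high_fence [([0.496, -0.262, 0.015], 0.86)]
nest_key [([0.498, -0.262, 0.018], 0.62)]
orange_plate_key [([0.412, -0.257, 0.04], 0.79)]
blue_plate_key [([0.496, -0.366, 0.059], 0.9), ([0.573, -0.573, 0.022], 0.62)]
pill_pot [([0.608, -0.325, 0.061], 0.75)]
oil_bottle []
sample_vial [([0.286, -0.392, 0.059], 0.61)]
round_dish [([0.416, 0.251, 0.007], 0.58), ([0.496, -0.26, 0.018], 0.35)]
```

View pics/scene0.png

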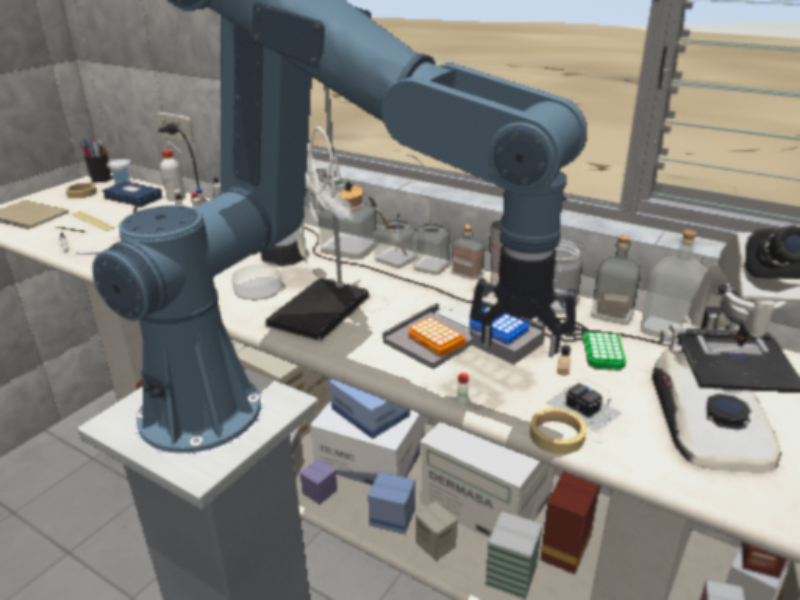

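Run:
```python
import numpy as np,cv2
f=np.load('top.npz')['frame']
c=f[190-60:190+60+60, 250:250+240]
cv2.imwrite('pics/topcrop.png',cv2.resize(f[110:290,230:470][...,::-1],(800,600),interpolation=cv2.INTER_CUBIC))
```

```text
(no output)
```

View pics/topcrop.png

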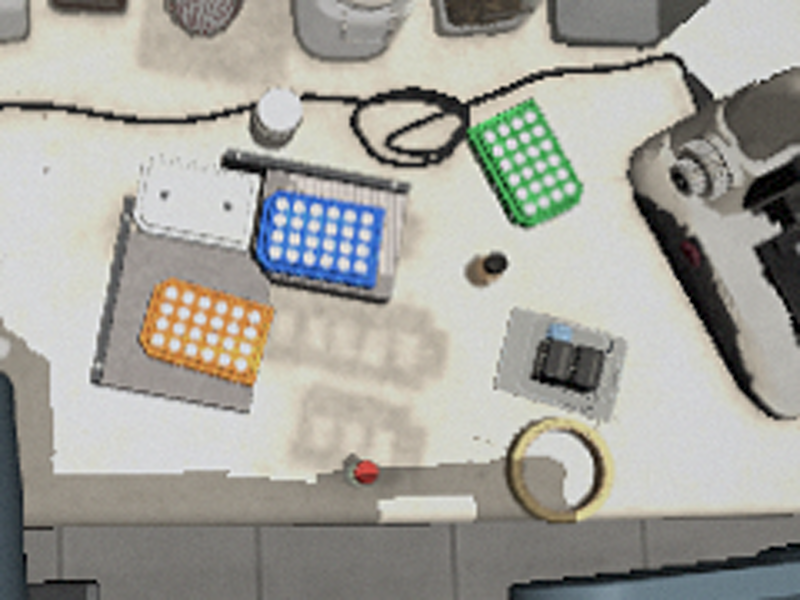

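The top crop shows the nest at (195,200), the orange plate at (207,330) on the low ledge and the blue plate at (322,240) on the high ledge. The pot is at (277,115), the bottle at (490,267) and the vial at (365,470).

Candidates: the only orange plate is at (207,330). Plate shapes that could pass for the blue one are blue (322,240), green (527,162) and the bare nest (195,200). I choose the blue plate on the ledge.

Next I'll get a closer wrist view.

```bash
cat > h.py <<'E'
import numpy as np,cv2
from scipy.spatial.transform import Rotation as R
from bench import *
def pose(o=None):
    o=o or get_obs();q=np.array(o['eef_rot']);return np.array(o['eef_pos']),R.from_quat(q[[1,2,3,0]])
def down(yaw): # tool x at world yaw, z down
    return R.from_euler('z',yaw)*R.from_euler('x',np.pi)
def row(p,yaw):
    p0,r0=pose();return np.r_[r0.inv().apply(np.array(p)-p0),(r0.inv()*down(yaw)).as_rotvec()].round(4).tolist()
def proj(P,c):
    E=np.linalg.inv(c['extrinsics']);X=np.atleast_2d(P)@E[:3,:3].T+E[:3,3];X=X*[1,-1,-1]
    return cv2.projectPoints(X,np.zeros(3),np.zeros(3),c['mtx'],c['distortion'])[0][:,0]
def unproj(px,z,c):
    u=cv2.undistortPoints(np.float64(px).reshape(-1,1,2),c['mtx'],c['distortion'])[:,0]
    d=np.c_[u[:,0],-u[:,1],-np.ones(len(u))]@c['extrinsics'][:3,:3].T;o=c['extrinsics'][:3,3]
    return o+d*((np.asarray(z)-o[2])/d[:,2])[:,None]
def st(P,s):  # station->world, s=(x,y,yaw)
    return R.from_euler('z',s[2]).apply(np.atleast_2d(P)*.001)+[s[0],s[1],0]
def obs():
    o=get_obs();print(round(o['time_s'],2),o['eef_pos'].round(4),'F',np.round(o['wrist_force'],1),'op',round(o['opening'],3),'q',np.round(o['q'],2))
E
python3 - <<'E'
from h import *
p,r=pose();c=camera('wrist');E=c['extrinsics']
print('cam in tool',r.inv().apply(E[:3,3]-p).round(4),(r.inv().as_matrix()@E[:3,:3]).round(2).tolist(),c['mtx'][0,0])
t=dict(np.load('top.npz'))
cr=lambda x,y:(x/3.3333+230,y/3.3333+110)
# high fence ends, low fence ends at fence top
print(unproj([cr(228,158),cr(408,187)],[.0465]*2,t).round(4),unproj([cr(128,200),cr(97,381)],[.0285]*2,t).round(4))
print(row([.40,-.30,.45],-.16))
E
```

```text
cam in tool [ 0.0809  0.0004 -0.117 ] [[0.0, 0.95, 0.31], [1.0, -0.0, -0.0], [-0.0, 0.31, -0.95]] 287.24718990581573
[[ 0.5734 -0.2855  0.0465]
 [ 0.5455 -0.4503  0.0465]] [[ 0.5387 -0.194   0.0285]
 [ 0.3716 -0.1639  0.0285]]
[0.3036, -0.1777, -0.1937, -0.0, 0.0, 0.4348]
```

```bash
python3 -m jog '[0.06,-0.035,-0.08,0,0,0.08,0, 0.12,-0.07,-0.08,0,0,0.17,0, 0.18,-0.1,-0.08,0,0,0.26,0, 0.24,-0.14,-0.08,0,0,0.35,0, 0.304,-0.178,-0.08,0,0,0.435,0, 0.304,-0.178,-0.08,0,0,0.435,0, 0.304,-0.178,-0.08,0,0,0.435,0]'
python3 - <<'E'
from h import *
obs()
c=camera('wrist')
np.savez('wrist1.npz',**{k:c[k] for k in('frame','mtx','distortion','extrinsics')})
cv2.imwrite('pics/w1.png',cv2.resize(c['frame'][...,::-1],(800,600),interpolation=cv2.INTER_CUBIC))
for t in ['orange_plate','blue_plate','pill_pot','oil_bottle','sample_vial']: print(t,[(np.round(d['xyz'],3).tolist(),round(d['confidence'],2)) for d in spot_in(c,t)[:4]])
E
```

```text
time_s: 2.42
eef_pos: [0.4026, -0.2964, 0.3367]
eef_rot: [-0.0, 0.997, -0.077, 0.001]
wrist_force: [0.2, -0.5, -0.7]
opening: 0.998
grasp_force: 0.0
2.42 [ 0.4026 -0.2964  0.3367] F [ 0.2 -0.5 -0.7] op 0.998 q [-0.87 -0.05  1.69  0.    1.5   0.85]
orange_plate [([0.42, -0.263, 0.045], 0.74), ([0.51, -0.268, 0.019], 0.32)]
blue_plate [([0.497, -0.364, 0.059], 0.97), ([0.55, -0.571, 0.021], 0.78)]
pill_pot [([0.595, -0.329, 0.032], 0.55)]
oil_bottle [([0.473, -0.514, 0.041], 0.68)]
sample_vial [([0.294, -0.393, 0.046], 0.92)]
```

View pics/w1.png

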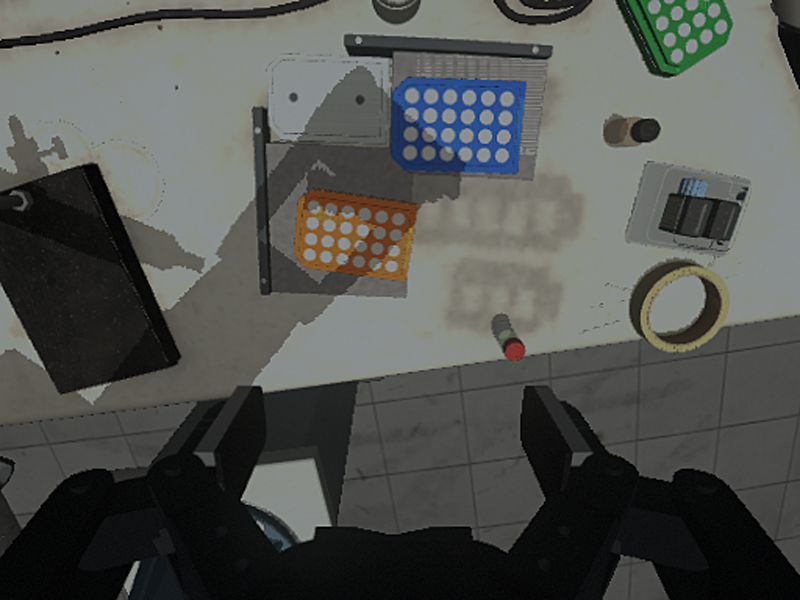

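The wrist view (800x600) shows the nest at (328,97), the blue plate at (458,125), the orange plate at (355,233), the low fence along x≈265 and the high fence along y≈48. The green look-alike is at (680,30). The blue plate at (458,125) is the one on the high ledge, so the choice holds. Next I'll fit the station and plate poses by edges.

```bash
cat > fit.py <<'E'
from h import *
from scipy.optimize import minimize,differential_evolution
def seg(a,b,n=60): return np.linspace(a,b,n)
def outline(hx,hy,cut,z): # closed polygon
    return [(-hx,-hy,z),(hx,-hy,z),(hx,hy-cut,z),(hx-cut,hy,z),(-hx+cut,hy,z),(-hx,hy-cut,z),(-hx,-hy,z)]
def edges_station():
    L=[seg((-185,56,28.5),(-10,56,28.5)),seg((38,-190,46.5),(38,-18,46.5)),seg((-185,-81,18.5),(-185,54,18.5)),
       seg((-62,-190,36.5),(36,-190,36.5)),seg((37,-40,12),(37,43,12)),seg((25,55,12),(37,43,12)),seg((-25,55,12),(25,55,12)),seg((-175,-81,18.5),(-75,-81,18.5)),seg((-62,-180,36.5),(-62,-80,36.5))]
    return L
def edges_plate(z=0):
    o=outline(37,55,12,18+z);return [seg(o[i],o[i+1]) for i in range(6)]
def gradcost(s,L,imgs):
    t=0
    for c,g in imgs:
        for e in L:
            p=proj(st(e,s),c).astype(np.float32);d=p[-1]-p[0];d/=np.linalg.norm(d)+1e-9;n=np.array([-d[1],d[0]])
            gx=cv2.remap(g[0],p[:,0:1],p[:,1:2],cv2.INTER_LINEAR)[:,0];gy=cv2.remap(g[1],p[:,0:1],p[:,1:2],cv2.INTER_LINEAR)[:,0]
            v=np.sqrt(gx**2+gy**2)+1e-6
            al=np.abs(gx*n[0]+gy*n[1]); t-=np.minimum(al,60).mean()
    return t
def grad(img,sig): 
    # colour gradient: channel with the strongest change
    f=cv2.GaussianBlur(img.astype(np.float32),(0,0),sig)
    gx=cv2.Sobel(f,cv2.CV_32F,1,0)/8*3*sig;gy=cv2.Sobel(f,cv2.CV_32F,0,1)/8*3*sig
    k=(gx**2+gy**2).argmax(2)[...,None]
    return np.take_along_axis(gx,k,2)[...,0],np.take_along_axis(gy,k,2)[...,0]
def fit(s0,L,cs,span=(.012,.012,.08)):
    imgs=[(c,grad(c['frame'],1.5)) for c in cs]
    b=[(v-d,v+d) for v,d in zip(s0,span)]
    r=differential_evolution(gradcost,b,args=(L,imgs),seed=1,popsize=20,maxiter=60,tol=1e-6)
    imgs=[(c,grad(c['frame'],.8)) for c in cs]
    r2=minimize(gradcost,r.x,args=(L,imgs),method='Nelder-Mead',options=dict(initial_simplex=r.x+np.array([[0,0,0],[.002,0,0],[0,.002,0],[0,0,.02]])))
    return r2.x,r.fun,r2.fun
def maskfit(s0,c,hue,z): # plate pose by colour mask overlap incl. silhouette of the whole body
    h=cv2.cvtColor(c['frame'],cv2.COLOR_RGB2HSV);m=((h[...,0]>hue[0])&(h[...,0]<hue[1])&(h[...,1]>140)&(h[...,2]>40)).astype(np.uint8)
    m=cv2.morphologyEx(m,cv2.MORPH_CLOSE,np.ones((7,7)))
    n,l,stt,_=cv2.connectedComponentsWithStats(m);u=proj(st((0,0,z+20),s0),c)[0].astype(int);k=l[u[1],u[0]]
    m=(l==k).astype(np.uint8) if k else m
    m4=cv2.resize(m,None,fx=4,fy=4,interpolation=cv2.INTER_LINEAR)
    pts=np.array(outline(37,55,12,0)[:6]+outline(37,55,12,18)[:6]+outline(31,49,12,23)[:6],float)+[0,0,z]
    def cost(s):
        p=(proj(st(pts,s),c)+.5)*4*16;im=np.zeros(m4.shape,np.uint8)
        cv2.fillConvexPoly(im,cv2.convexHull(p.astype(np.int32)),1,cv2.LINE_8,4);return (im^m4).sum()/m4.sum()
    s0=np.array(s0);r=minimize(cost,s0,method='Nelder-Mead',options=dict(initial_simplex=s0+np.array([[0,0,0],[.01,0,0],[0,.01,0],[0,0,.15]]),xatol=1e-5))
    return r.x,r.fun
def rel(p,s): # plate in station frame, mm, rad
    d=R.from_euler('z',-s[2]).apply([p[0]-s[0],p[1]-s[1],0])[:2]*1000;return d.round(1),round(p[2]-s[2],3)
E
python3 - <<'E'
from fit import *
t=dict(np.load('top.npz'));w=dict(np.load('wrist1.npz'))
s0=(.534,-.256,-.165);L=edges_station()
for n,cs in (('top',[t]),('wrist',[w]),('both',[t,w])):
    s,a,b=fit(s0,L,cs);print(n,s.round(4),a,b)
np.save('s.npy',s)
for n,h,z,g in (('o',(3,22),18.5,(.42,-.26,-.16)),('b',(100,130),36.5,(.5,-.366,-.16))):
    for k,c in (('top',t),('wrist',w)):
        p,f=maskfit(g,c,h,z);print(n,k,p.round(4),round(f,3),rel(p,s))
f=cv2.resize(w['frame'],None,fx=4,fy=4,interpolation=cv2.INTER_CUBIC)
for e in L: cv2.polylines(f,[((proj(st(e,s),w)+.5)*64).astype(np.int32)],False,(255,0,0),1,cv2.LINE_AA,4)
cv2.imwrite('pics/ov.png',cv2.resize(f[60:820,580:1500,::-1],(726,600)))
E
```

```text
top [ 0.5363 -0.2576 -0.1971] -390.9158935546875 -349.5671691894531
wrist [ 0.5394 -0.2585 -0.1894] -265.6825866699219 -207.7892303466797
both [ 0.5388 -0.2579 -0.208 ] -621.5038452148438 -530.1469116210938
o top [ 0.4187 -0.2608 -0.3134] 0.068 (array([-116.9,  -27.7]), np.float64(-0.105))
o wrist [ 0.4157 -0.2611 -0.2947] 0.061 (array([-119.7,  -28.6]), np.float64(-0.087))
b top [ 0.4998 -0.3641 -0.1916] 0.102 (array([ -16.2, -112. ]), np.float64(0.016))
b wrist [ 0.4973 -0.3652 -0.1779] 0.454 (array([ -18.4, -113.6]), np.float64(0.03))
```

View pics/ov.png

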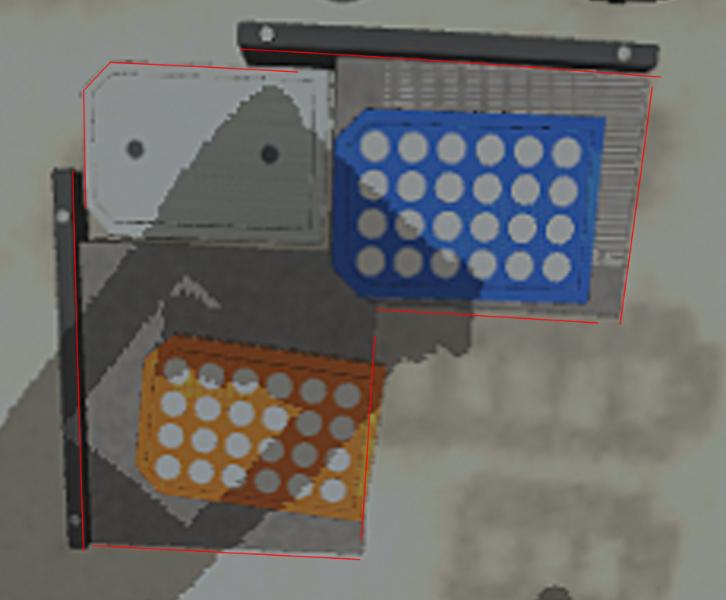

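Run:
```python
from fit import *
from scipy.optimize import least_squares
w=dict(np.load('wrist1.npz'));t=dict(np.load('top.npz'))
V=np.array([(111,63),(84,92),(330,70),(362,553),(621,318),(659,69),(241,49),(76,170),(88,548)],float)
P=np.array([(25,55,12),(37-74+0,0,0),(37,-55,12),(-185,-81,18.5),(-62,-190,36.5),(38,-190,46.5),(38,-18,46.5),(-10,56,28.5),(-185,56,28.5)],float)
P[0]=(37,43,12);P[1]=(25,55,12)
px=(V*920/726+[580,60]+.5)/4-.5
r=least_squares(lambda s:((proj(st(P,s),w)-px)).ravel(),(.538,-.258,-.18),loss='soft_l1',x_scale=(.01,.01,.1))
print(r.x.round(4));print((proj(st(P,r.x),w)-px).round(1).tolist())
imgs=lambda c,sig:[(c,grad(c['frame'],sig))]
L=edges_station()
for n,c in (('w',w),('t',t)):
    m=minimize(gradcost,r.x,args=(L,imgs(c,1.0)),method='Nelder-Mead',options=dict(initial_simplex=r.x+np.array([[0,0,0],[.002,0,0],[0,.002,0],[0,0,.01]])));print(n,m.x.round(4),m.fun)
    # per-yaw best
    for y in np.arange(-.21,-.15,.01):
        m=minimize(lambda v:gradcost((v[0],v[1],y),L,imgs(c,1.0)),r.x[:2],method='Nelder-Mead',options=dict(initial_simplex=r.x[:2]+np.array([[0,0],[.003,0],[0,.003]])));print(round(y,3),m.x.round(4),round(m.fun,1),end='; ')
    print()
np.save('s.npy',r.x)
```

```text
[ 0.5391 -0.2583 -0.1973]
[[-0.5, -0.4], [-0.3, -0.5], [0.4, 0.2], [0.7, 1.1], [0.4, 0.0], [0.6, 0.3], [-0.4, -0.8], [-0.9, 0.0], [-0.1, 1.0]]
w [ 0.5395 -0.2584 -0.1877] -227.25616455078125
-0.21 [ 0.54   -0.2578] -217.0; -0.2 [ 0.541  -0.2577] -219.7; -0.19 [ 0.5396 -0.2587] -226.5; -0.18 [ 0.5391 -0.2579] -222.7; -0.17 [ 0.5392 -0.2574] -216.1; -0.16 [ 0.5399 -0.2566] -205.4; 
t [ 0.5399 -0.2568 -0.1839] -339.0989074707031
-0.21 [ 0.5357 -0.2588] -366.8; -0.2 [ 0.5356 -0.2579] -370.5; -0.19 [ 0.5356 -0.2568] -370.3; -0.18 [ 0.535  -0.2557] -362.3; -0.17 [ 0.539  -0.2553] -335.1; -0.16 [ 0.542  -0.2548] -333.1;
```

Run:
```python
from fit import *
s=np.array([.5385,-.258,-.192]);np.save('s.npy',s)
w=dict(np.load('wrist1.npz'));t=dict(np.load('top.npz'))
for n,c in (('t',t),('w',w)):
  for nm,g,z in (('o',(.4172,-.261,-.30),18.5),('b',(.499,-.3645,-.185),36.5)):
    p,a,b=fit(g,edges_plate(z),[c],span=(.006,.006,.12));print(n,nm,p.round(4),a,rel(p,s))
for nm in [(.595,-.329),(.294,-.393),(.47,-.52)]: print(rel((*nm,0),s)[0])
for P in [(-118,-110,150),(-118,-110,40)]: print(st(P,s).round(4), row(st(P,s)[0],s[2]+np.pi/2))
```

```text
t o [ 0.4173 -0.2585 -0.2991] -333.2518310546875 (array([-118.9,  -23.6]), np.float64(-0.107))
t b [ 0.5001 -0.3646 -0.1798] -356.4092 (array([ -17.4, -112. ]), np.float64(0.012))
w o [ 0.4164 -0.2618 -0.3012] -310.2998352050781 (array([-119.1,  -27. ]), np.float64(-0.109))
w b [ 0.4974 -0.365  -0.1733] -315.2740478515625 (array([ -19.9, -112.9]), np.float64(0.019))
[ 69.  -58.9]
[-214.2 -179.2]
[ -17.2 -270.3]
[[ 0.4017 -0.3435  0.15  ]] [0.0092, 0.0417, 0.1861, -0.0003, 0.0003, -1.5413]
[[ 0.4017 -0.3435  0.04  ]] [0.0092, 0.0417, 0.2961, -0.0003, 0.0003, -1.5413]
```

```bash
python3 -m jog '[0.001,0.005,0.02,0,0,-0.17,0.6, 0.002,0.01,0.04,0,0,-0.34,0.6, 0.003,0.014,0.06,0,0,-0.51,0.6, 0.004,0.019,0.08,0,0,-0.68,0.6, 0.005,0.023,0.1,0,0,-0.85,0.6, 0.006,0.028,0.12,0,0,-1.02,0.6, 0.007,0.032,0.14,0,0,-1.19,0.6, 0.008,0.037,0.16,0,0,-1.36,0.6, 0.0092,0.0417,0.186,0,0,-1.541,0.6, 0.0092,0.0417,0.236,0,0,-1.541,0.6, 0.0092,0.0417,0.286,0,0,-1.541,0.6, 0.0092,0.0417,0.286,0,0,-1.541,0.6, 0.0092,0.0417,0.286,0,0,-1.541,0.6]'
python3 - <<'E'
from h import *
obs();p,r=pose();print(r.as_matrix()[:,0],np.arctan2(*r.as_matrix()[[1,0],0]))
c=camera('wrist');cv2.imwrite('pics/w2.png',cv2.resize(c['frame'][...,::-1],(800,600)))
E
```

```text
time_s: 4.35
eef_pos: [0.403, -0.3438, 0.0518]
eef_rot: [0.001, 0.771, 0.636, -0.0]
wrist_force: [0.6, -0.1, -0.2]
opening: 0.403
grasp_force: 0.0
4.35 [ 0.403  -0.3438  0.0518] F [ 0.6 -0.1 -0.2] op 0.403 q [-0.93  0.36  1.85 -0.    0.93 -0.74]
[ 0.19012323  0.98175953 -0.00117213] 1.3795085247041745
```

View pics/w2.png

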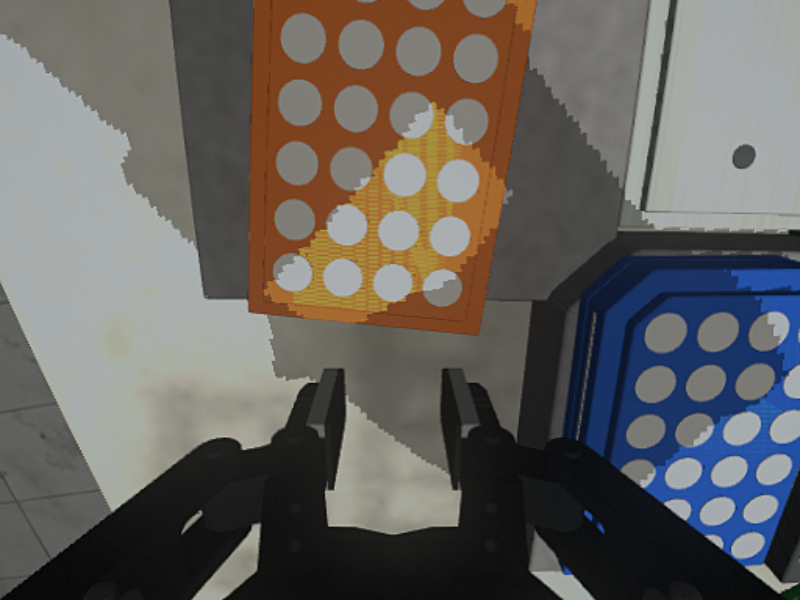

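The fingers stand just off the orange plate's -y face (face edge at (248,312)–(480,333), finger tips near (330,480) and (455,480)). The blue plate's ledge is clear to the right. Next I'll touch the bench to find the fingertip length.

```bash
python3 -m jog '[0,-0.005,0.016,0,0,0,0.6, 0,-0.005,0.02,0,0,0,0.6, 0,-0.005,0.022,0,0,0,0.6]'|egrep 'pos|force'; python3 -m jog '[0,0,0.002,0,0,0,0.6,0,0,0.003,0,0,0,0.6]'|egrep 'pos|force';python3 -m jog '[0,0,0.001,0,0,0,0.6,0,0,0.002,0,0,0,0.6]'|egrep 'pos|force'
```

```text
eef_pos: [0.3978, -0.3412, 0.0282]
wrist_force: [-0.2, 0.2, 0.7]
grasp_force: 0.0
eef_pos: [0.398, -0.3414, 0.0253]
wrist_force: [-0.3, 0.7, -0.5]
grasp_force: 0.0
eef_pos: [0.398, -0.3414, 0.0241]
wrist_force: [-3.8, 4.7, 16.2]
grasp_force: 8.6
```

```bash
python3 -m jog '[0,0,-0.012,0,0,0,0.6, 0,0,-0.023,0,0,0,0.6, 0.006,0,-0.023,0,0,0,0.6, 0.01,0,-0.023,0,0,0,0.6, 0.013,0,-0.023,0,0,0,0.6, 0.016,0,-0.023,0,0,0,0.6, 0.019,0,-0.023,0,0,0,0.6, 0.022,0,-0.023,0,0,0,0.6, 0.025,0,-0.023,0,0,0,0.6, 0.028,0,-0.023,0,0,0,0.6, 0.031,0,-0.023,0,0,0,0.6, 0.034,0,-0.023,0,0,0,0.6, 0.036,0,-0.023,0,0,0,0.6]'|egrep 'time|pos|force'
python3 - <<'E'
from fit import *
obs();s=np.load('s.npy');p,r=pose();print(rel((p[0],p[1],0),s))
c=camera('top')
for z in [18.5]:
    print(maskfit((.425,-.24,-.2),c,(3,22),z)); q,a,b=fit((.425,-.245,-.2),edges_plate(z),[c],span=(.012,.015,.12));print(q.round(4),a,rel(q,s))
cv2.imwrite('pics/t2.png',cv2.resize(c['frame'][100:280,200:440][...,::-1],(800,600),interpolation=cv2.INTER_CUBIC))
E
```

```text
time_s: 6.9
eef_pos: [0.4047, -0.3058, 0.0463]
wrist_force: [0.6, -1.6, -0.2]
grasp_force: 0.5
6.9 [ 0.4047 -0.3058  0.0463] F [ 0.6 -1.6 -0.2] op 0.399 q [-0.88  0.33  1.91  0.    0.9  -0.69]
(array([-122.2,  -72.4]), np.float64(0.192))
(array([ 0.47412402, -0.23043438, -1.04583666]), np.float64(10.524038461538462))
[ 0.44   -0.2252 -0.1842] -174.18428 (array([-102.9,   13.4]), np.float64(0.008))
```

View pics/t2.png

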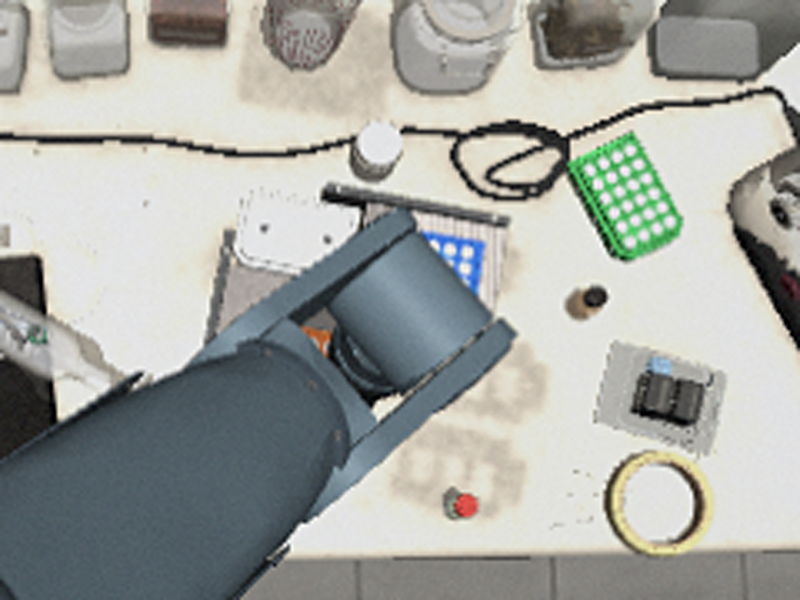

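The arm hides the orange plate from the top camera (only a bit shows at (315,340)). I'll continue by force towards the fence.

```bash
python3 -m jog '[0.002,0,0,0,0,0,0.6,0.004,0,0,0,0,0,0.6]'|egrep 'pos|wrist_f'; python3 -m jog '[0.001,0,0,0,0,0,0.6,0.002,0,0,0,0,0,0.6]'|egrep 'pos|wrist_f';python3 -m jog '[0.001,0,0,0,0,0,0.6,0.002,0,0,0,0,0,0.6]'|egrep 'pos|wrist_f'
python3 - <<'E'
from h import *
c=camera('wrist');cv2.imwrite('pics/w3.png',cv2.resize(c['frame'][...,::-1],(800,600)))
E
```

```text
eef_pos: [0.4055, -0.3021, 0.0463]
wrist_force: [-0.2, -2.1, -0.8]
eef_pos: [0.4058, -0.3001, 0.0463]
wrist_force: [-0.4, -1.4, 0.2]
eef_pos: [0.4062, -0.2981, 0.0463]
wrist_force: [-0.0, -1.0, -0.0]
```

View pics/w3.png

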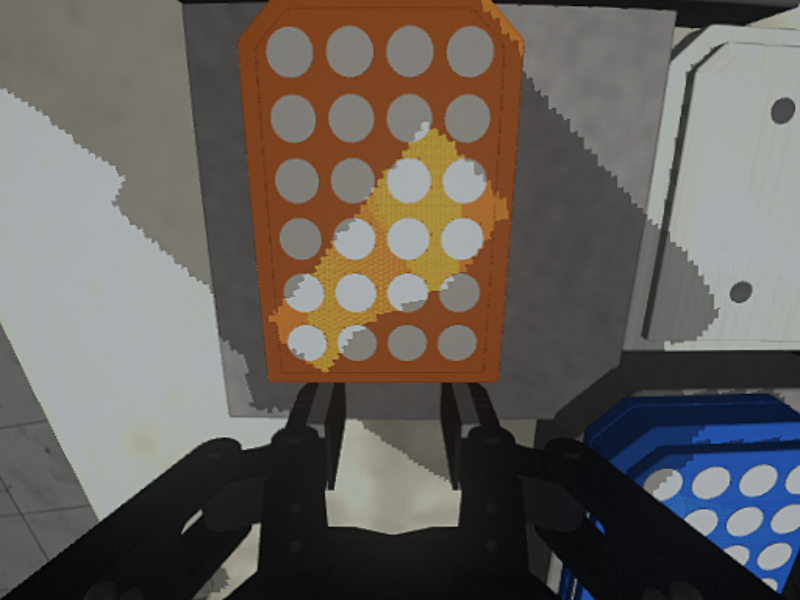

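The orange plate is now square to the tool (its -y edge runs level from (268,381) to (498,381)) and close to the fence at the top of the picture. I'll press on until the fence stops it.

```bash
for i in 1 2 3; do python3 -m jog '[0.001,0,0,0,0,0,0.6,0.0015,0,0,0,0,0,0.6]'|egrep 'pos|wrist_f'; done
```

```text
eef_pos: [0.4065, -0.2969, 0.0464]
wrist_force: [-0.3, -4.4, -0.1]
eef_pos: [0.4067, -0.2968, 0.0467]
wrist_force: [-3.6, -8.9, -1.0]
eef_pos: [0.4069, -0.2967, 0.0471]
wrist_force: [-6.4, -13.0, -0.6]
```

```bash
python3 -m jog '[-0.01,0,0,0,0,0,0.6, -0.025,0,0,0,0,0,0.6, -0.025,0,-0.05,0,0,0,0.5, -0.025,0,-0.09,0,0,0,0.4,-0.025,0,-0.09,0,0,0,0.4]'|egrep 'time|pos|wrist_f'
python3 - <<'E'
from fit import *
s=np.load('s.npy');print(rel((.4065,-.2969,0),s)[0])
for P in [(-185,0,130),(-185,0,46)]: print(st(P,s).round(4),row(st(P,s)[0],s[2]))
E
```

```text
time_s: 9.12
eef_pos: [0.4039, -0.3205, 0.1396]
wrist_force: [0.4, 0.8, -0.1]
[-122.2  -63.4]
[[ 0.3569 -0.2227  0.13  ]] [0.0872, -0.0647, 0.0089, 0.0073, -0.001, 1.5726]
[[ 0.3569 -0.2227  0.046 ]] [0.0876, -0.0651, 0.0929, 0.0073, -0.001, 1.5726]
```

```bash
python3 -m jog '[0.01,-0.007,0,0,0,0.17,0.4, 0.02,-0.014,0,0,0,0.35,0.4, 0.03,-0.021,0,0,0,0.53,0.4, 0.04,-0.028,0,0,0,0.71,0.4, 0.05,-0.036,0,0,0,0.89,0.4, 0.06,-0.044,0,0,0,1.07,0.4, 0.07,-0.052,0,0,0,1.25,0.4, 0.08,-0.06,0,0,0,1.42,0.4, 0.087,-0.065,0,0,0,1.571,0.4, 0.087,-0.065,0.04,0,0,1.571,0.4, 0.087,-0.065,0.06,0,0,1.571,0.4, 0.087,-0.065,0.06,0,0,1.571,0.4]'|egrep 'time|pos|wrist_f'
python3 - <<'E'
from fit import *
s=np.load('s.npy');obs();p,r=pose();print(rel((p[0],p[1],0),s)[0],r.as_euler('xyz'))
c=camera('wrist');cv2.imwrite('pics/w4.png',cv2.resize(c['frame'][...,::-1],(800,600)))
for z in (18.5,):
    g=st((-119,1,0),s)[0];q,a,b=fit((g[0],g[1],s[2]),edges_plate(z),[c],span=(.012,.01,.08));print(q.round(4),a,rel(q,s))
E
```

```text
time_s: 10.62
eef_pos: [0.3533, -0.219, 0.0741]
wrist_force: [-0.2, 0.4, 0.7]
10.62 [ 0.3533 -0.219   0.0741] F [-0.2  0.4  0.7] op 0.598 q [-0.84  0.1   2.12  0.    0.92  0.92]
[-189.2    3. ] [-3.13792944  0.00449765 -0.19038441]
[ 0.4163 -0.2324 -0.1779] -285.57110595703125 (array([-124.8,    1.8]), np.float64(0.014))
```

View pics/w4.png

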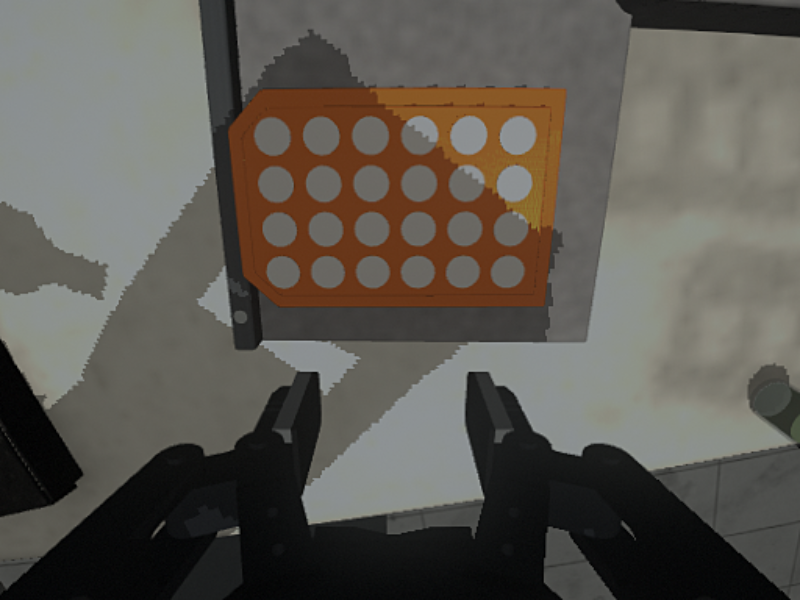

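The orange plate lies flush along the low fence, its edges level in the tool view ((265,88)–(566,88)), with the fingers centred behind it. Next I'll lower and push along +x.

```bash
python3 -m jog '[0,0.003,0.015,0,0,0,0.4, 0,0.003,0.0275,0,0,0,0.4, 0.005,0.003,0.0275,0,0,0,0.4, 0.01,0.003,0.0275,0,0,0,0.4, 0.013,0.003,0.0275,0,0,0,0.4, 0.016,0.003,0.0275,0,0,0,0.4, 0.019,0.003,0.0275,0,0,0,0.4, 0.022,0.003,0.0275,0,0,0,0.4, 0.026,0.003,0.0275,0,0,0,0.4, 0.03,0.003,0.0275,0,0,0,0.4, 0.034,0.003,0.0275,0,0,0,0.4, 0.038,0.003,0.0275,0,0,0,0.4, 0.042,0.003,0.0275,0,0,0,0.4, 0.046,0.003,0.0275,0,0,0,0.4, 0.05,0.003,0.0275,0,0,0,0.4]'|egrep 'time|pos|wrist_f'
python3 -m jog '[0.004,0,0,0,0,0,0.4, 0.008,0,0,0,0,0,0.4, 0.012,0,0,0,0,0,0.4, 0.016,0,0,0,0,0,0.4, 0.02,0,0,0,0,0,0.4, 0.024,0,0,0,0,0,0.4, 0.028,-0.0005,0,0,0,0,0.4, 0.032,-0.0005,0,0,0,0,0.4, 0.036,-0.0005,0,0,0,0,0.4, 0.04,-0.0005,0,0,0,0,0.4]'|egrep 'time|pos|wrist_f'
python3 - <<'E'
from fit import *
s=np.load('s.npy');p,r=pose();print(rel((p[0],p[1],0),s)[0],r.as_euler('xyz'))
c=camera('wrist');cv2.imwrite('pics/w5.png',cv2.resize(c['frame'][...,::-1],(800,600)))
E
```

```text
time_s: 12.55
eef_pos: [0.4026, -0.2329, 0.0489]
wrist_force: [-6.6, -0.8, 6.2]
time_s: 13.8
eef_pos: [0.4414, -0.2404, 0.0489]
wrist_force: [-9.6, -2.5, 6.1]
[-98.7  -1.3] [ 3.14075986  0.00351102 -0.18976878]
```

View pics/w5.png

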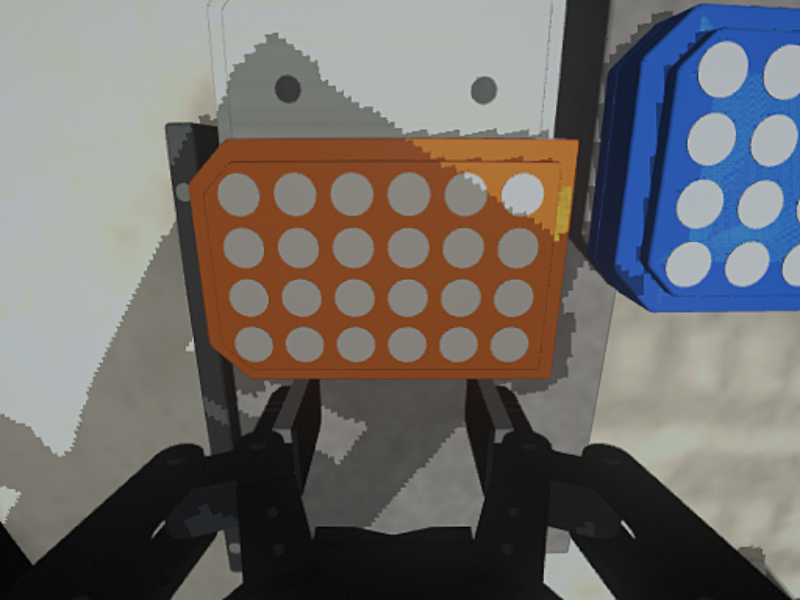

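The orange plate is still square and on the fence, starting to overhang the nest. Fz of 6 N suggests light downward rubbing, so I'll ease up a little and go on.

```bash
python3 -m jog '[0.0,0,-0.0015,0,0,0,0.4, 0.003,0,-0.0015,0,0,0,0.4, 0.006,0,-0.0015,0,0,0,0.4]'|egrep 'pos|force'; python3 -m jog '[0.003,0,-0.001,0,0,0,0.4,0.006,0,-0.001,0,0,0,0.4]'|egrep 'pos|force'
python3 -c "
from h import *
o=get_obs();print(o['wrist_force'].round(1),o['torque'].round(2))"
```

```text
eef_pos: [0.4486, -0.2412, 0.0503]
wrist_force: [-5.2, -1.7, 0.9]
grasp_force: 2.2
eef_pos: [0.4551, -0.2421, 0.0513]
wrist_force: [-1.0, -0.9, -1.2]
grasp_force: 0.8
[-1.  -0.9 -1.2] [-0.09  0.31 -0.05]
```

```bash
python3 -m jog '[0.003,0,0,0,0,0,0.4, 0.006,0,0,0,0,0,0.4, 0.009,0,0,0,0,0,0.4, 0.012,0,0,0,0,0,0.4, 0.015,0,0,0,0,0,0.4, 0.018,0,0,0,0,0,0.4, 0.021,0,0,0,0,0,0.4, 0.024,0,0,0,0,0,0.4, 0.027,0,0,0,0,0,0.4, 0.03,0,0,0,0,0,0.4]'|egrep 'time|pos|wrist'; python3 -m jog '[0.002,0,0,0,0,0,0.4,0.003,0,0,0,0,0,0.4]'|egrep 'pos|wrist'
python3 - <<'E'
from fit import *
s=np.load('s.npy');p,r=pose();print(rel((p[0],p[1],0),s)[0],r.as_euler('xyz'))
c=camera('wrist');cv2.imwrite('pics/w6.png',cv2.resize(c['frame'][...,::-1],(800,600)))
E
```

```text
time_s: 15.72
eef_pos: [0.4842, -0.248, 0.0513]
wrist_force: [-0.6, 1.0, -0.9]
eef_pos: [0.4871, -0.2485, 0.0513]
wrist_force: [-2.3, -0.5, -0.5]
[-52.3  -0.5] [ 3.14159044e+00  3.66423854e-05 -1.90202934e-01]
```

View pics/w6.png

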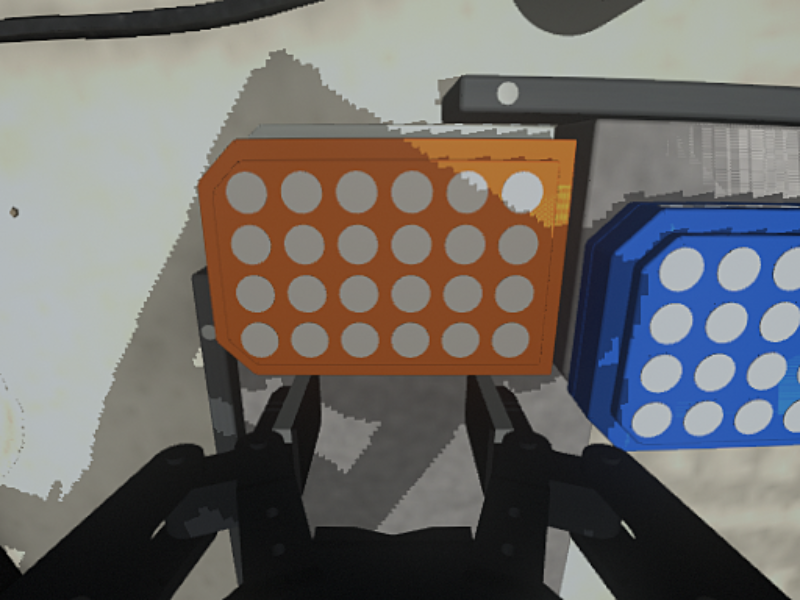

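The orange plate almost covers the nest, which shows only as a strip at (400,130). It is square and not dropped yet, so I'll go on in small steps.

```bash
for i in 1 2 3; do python3 -m jog '[0.001,0,0,0,0,0,0.4,0.002,0,0,0,0,0,0.4]'|egrep 'pos|wrist'; done
```

```text
eef_pos: [0.489, -0.2489, 0.0513]
wrist_force: [-1.7, -0.3, -0.9]
eef_pos: [0.4914, -0.2495, 0.0515]
wrist_force: [0.1, 0.5, -0.4]
eef_pos: [0.4931, -0.2498, 0.0514]
wrist_force: [-0.0, 0.4, -0.8]
```

```bash
for i in 1 2; do python3 -m jog '[0.001,0,0,0,0,0,0.4,0.0015,0,0,0,0,0,0.4]'|egrep 'pos|wrist'; done
python3 - <<'E'
from fit import *
s=np.load('s.npy');p,r=pose();print(rel((p[0],p[1],0),s)[0])
for n in ('wrist','scene'):
  c=camera(n)
  for z in (12,15,18.5):
    q,a,b=fit(s,edges_plate(z),[c],span=(.01,.01,.05));print(n,z,q.round(4),round(a,1),rel(q,s))
cv2.imwrite('pics/s7.png',cv2.resize(c['frame'][180:255,230:340][...,::-1],(800,545),interpolation=cv2.INTER_CUBIC))
E
```

```text
eef_pos: [0.4939, -0.2498, 0.0512]
wrist_force: [-4.4, 0.5, 2.6]
eef_pos: [0.4956, -0.2501, 0.0512]
wrist_force: [-4.9, 0.3, 1.9]
[-43.6  -0.4]
wrist 12 [ 0.5408 -0.2566 -0.1919] -340.2 (array([2. , 1.9]), np.float64(0.0))
wrist 15 [ 0.5407 -0.2586 -0.1929] -232.9 (array([ 2.3, -0.1]), np.float64(-0.001))
wrist 18.5 [ 0.5403 -0.2595 -0.1943] -239.4 (array([ 2. , -1.1]), np.float64(-0.002))
scene 12 [ 0.539  -0.2433 -0.1898] -282.9 (array([-2.3, 14.5]), np.float64(0.002))
scene 15 [ 0.5333 -0.2456 -0.1878] -286.5 (array([-7.4, 11.2]), np.float64(0.004))
scene 18.5 [ 0.54   -0.2484 -0.1306] -281.0 (array([-0.4,  9.7]), np.float64(0.061))
```

View pics/s7.png

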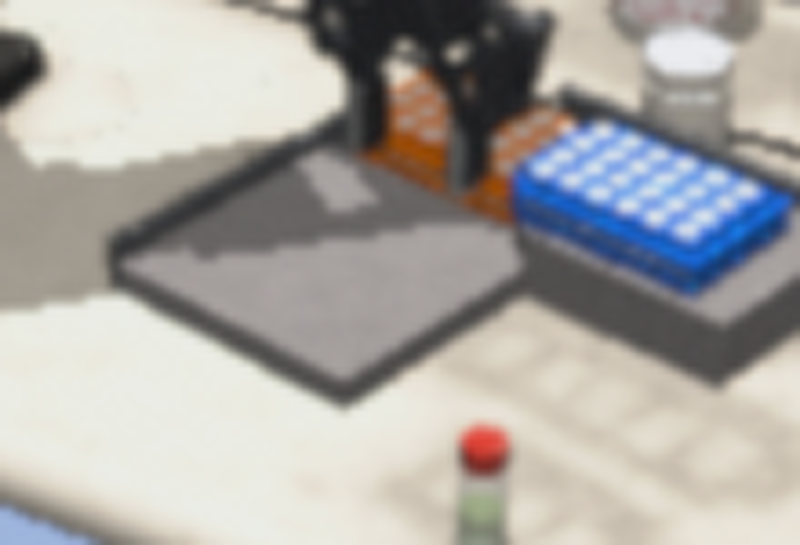

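The scene crop shows the orange plate sunk behind the low ledge with both fingers behind it. The vial (485,450) and the pot (690,90) are undisturbed. The wrist fit also favours z 12, i.e. dropped. I have now used up my picture viewing, one over the limit by my count, so from here I'll work by numbers only. Next I'll retract and go to the blue plate's -x side.

```bash
python3 -m jog '[-0.01,0,0,0,0,0,0.4, -0.022,0,0,0,0,0,0.4, -0.022,0,-0.05,0,0,0,0.4, -0.022,0,-0.1,0,0,0,0.4, -0.022,0,-0.13,0,0,0,0.4, -0.022,0,-0.13,0,0,0,0.4]'|egrep 'time|pos|wrist'
python3 - <<'E'
from fit import *
s=np.load('s.npy');c=camera('wrist')
for nm,zs,g in (('o',(12,18.5),s),('b',(36.5,),(.499,-.3648,-.18))):
  for z in zs:
    q,a,b=fit(g,edges_plate(z),[c],span=(.01,.01,.05));print(nm,z,q.round(4),round(a,1),rel(q,s))
# tilt check: each top-shoulder corner z by best fit of separate heights at -x and +x side, and -y/+y
def L(z0,tx,ty):
    return [e+np.c_[0*e[:,0],0*e[:,0],z0+tx*e[:,0]+ty*e[:,1]] for e in edges_plate(0)]
imgs=[(c,grad(c['frame'],1.2))]
f=lambda v:gradcost(v[:3]*[1e-3,1e-3,1e-2]+s,L(v[3],v[4]*.01,v[5]*.01),imgs)
for z0 in (12,17):
    m=minimize(f,[2,1,0,z0,0,0],method='Powell',options=dict(maxiter=30));print(m.x.round(2),round(m.fun,1))
p,r=pose();print(rel((p[0],p[1],0),s)[0]); print(row(st((-86,-112,120),s)[0],-.19))
E
```

```text
time_s: 18.12
eef_pos: [0.4753, -0.2471, 0.1843]
wrist_force: [-0.1, 1.1, -0.9]
o 12 [ 0.541  -0.2567 -0.1926] -350.0 (array([2.2, 1.8]), np.float64(-0.001))
o 18.5 [ 0.5404 -0.2584 -0.1925] -278.8 (array([ 2., -0.]), np.float64(-0.0))
b 36.5 [ 0.4969 -0.3652 -0.1769] -348.4 (array([ -20.4, -113.1]), np.float64(0.015))
[ 2.57  1.37  0.19 11.93 -2.44 -0.15] -343.6
[ 2.93  1.28  0.23 10.55 -8.06  2.24] -344.3
[-65.2  -0.8]
[-0.0211, 0.1111, 0.0623, 0.0012, -0.0025, -0.0004]
```

```bash
python3 -m jog '[-0.01,0.04,0,0,0,0,0.4, -0.021,0.08,0,0,0,0,0.4, -0.021,0.111,0.02,0,0,0,0.4, -0.021,0.111,0.06,0,0,0,0.4, -0.021,0.111,0.1,0,0,0,0.4, -0.021,0.111,0.114,0,0,0,0.4, -0.021,0.111,0.114,0,0,0,0.4]'|egrep 'time|pos|wrist'
python3 - <<'E'
from fit import *
s=np.load('s.npy');p,r=pose();print(rel((p[0],p[1],0),s)[0],r.as_euler('xyz'))
E
python3 -m jog '[0.004,0,0,0,0,0,0.4, 0.008,0,0,0,0,0,0.4, 0.012,0,0,0,0,0,0.4, 0.015,0,0,0,0,0,0.4, 0.018,0,0,0,0,0,0.4, 0.021,0,0,0,0,0,0.4, 0.024,0,0,0,0,0,0.4]'|egrep 'time|pos|wrist'
```

```text
time_s: 19.05
eef_pos: [0.4318, -0.35, 0.0658]
wrist_force: [0.5, 0.3, 1.1]
[ -87.2 -110.7] [-3.13935026e+00  2.56456139e-03 -1.90172348e-01]
time_s: 19.92
eef_pos: [0.456, -0.3556, 0.0673]
wrist_force: [-2.8, 0.5, 2.0]
```

```bash
python3 -m jog '[0,0,-0.002,0,0,0,0.4, 0.003,0,-0.002,0,0,0,0.4, 0.006,0,-0.002,0,0,0,0.4, 0.009,0,-0.002,0,0,0,0.4, 0.011,0,-0.002,0,0,0,0.4]'|egrep 'time|pos|wrist'; for i in 1 2 3; do python3 -m jog '[0.001,0,0,0,0,0,0.4,0.002,0,0,0,0,0,0.4]'|egrep 'pos|wrist'; done
python3 - <<'E'
from fit import *
s=np.load('s.npy');p,r=pose();print(rel((p[0],p[1],0),s)[0]);c=camera('wrist')
g=st((-2,-112,0),s)[0];q,a,b=fit((g[0],g[1],s[2]),edges_plate(36.5),[c],span=(.012,.01,.06));print(q.round(4),round(a,1),rel(q,s))
E
```

```text
time_s: 20.55
eef_pos: [0.4672, -0.3577, 0.0693]
wrist_force: [-3.1, 0.2, 1.5]
eef_pos: [0.4689, -0.358, 0.0693]
wrist_force: [-3.0, 0.6, 0.6]
eef_pos: [0.471, -0.3585, 0.0693]
wrist_force: [-2.2, 0.2, 1.4]
eef_pos: [0.4714, -0.3585, 0.0692]
wrist_force: [-10.5, 2.2, 7.6]
[ -46.7 -111.4]
[ 0.5185 -0.37   -0.1904] -326.8 (array([   1.7, -113.8]), np.float64(0.002))
```

```bash
python3 -m jog '[-0.01,0,0,0,0,0,0.4, -0.022,0,0,0,0,0,0.4, -0.022,0,-0.05,0,0,0,0.5, -0.022,0,-0.08,0,0,0,0.6, -0.01,0.01,-0.09,0,0,-0.17,0.6, 0,0.02,-0.09,0,0,-0.35,0.6, 0.005,0.03,-0.09,0,0,-0.53,0.6, 0.01,0.04,-0.09,0,0,-0.71,0.6, 0.02,0.05,-0.09,0,0,-0.89,0.6, 0.03,0.06,-0.09,0,0,-1.07,0.6, 0.037,0.07,-0.09,0,0,-1.25,0.6, 0.043,0.08,-0.09,0,0,-1.42,0.6, 0.046,0.085,-0.09,0,0,-1.571,0.6, 0.046,0.085,-0.09,0,0,-1.571,0.6, 0.046,0.085,-0.09,0,0,-1.571,0.6]'|egrep 'time|pos|wrist'
python3 - <<'E'
from fit import *
s=np.load('s.npy');p,r=pose();obs();print(rel((p[0],p[1],0),s)[0],r.as_euler('xyz'))
c=camera('wrist')
g=st((1,-113,0),s)[0];q,a,b=fit((g[0],g[1],s[2]),edges_plate(36.5),[c],span=(.012,.01,.06));print('b',q.round(4),round(a,1),rel(q,s))
for z in (12,18.5):
    q,a,b=fit(s,edges_plate(z)[:-4]+edges_plate(z)[2:],[c],span=(.012,.01,.06));print('o',z,q.round(4),round(a,1),rel(q,s))
print(row(st((0.5,-196,66),s)[0],s[2]+np.pi/2))
for n in ('oil_bottle','pill_pot'): print(n,[(rel((*d['xyz'][:2],0),s)[0],round(d['confidence'],2)) for d in spot_in(c,n)])
E
```

```text
time_s: 23.22
eef_pos: [0.5017, -0.4506, 0.1591]
wrist_force: [0.1, -0.6, 0.2]
23.23 [ 0.5017 -0.4506  0.1591] F [ 0.1 -0.6  0.2] op 0.401 q [-0.91  0.49  1.41  0.    1.24 -0.71]
[   0.6 -196.1] [-3.14144479e+00 -3.43033830e-04  1.37784384e+00]
b [ 0.5183 -0.37   -0.1932] -299.1 (array([   1.5, -113.8]), np.float64(-0.001))
o 12 [ 0.5412 -0.2565 -0.192 ] -70.9 (array([2.4, 2. ]), np.float64(-0.0))
o 18.5 [ 0.5393 -0.2579 -0.1928] -67.2 (array([0.7, 0.3]), np.float64(-0.001))
[0.0, -0.0002, 0.0932, -0.0001, -0.0003, -0.0003]
oil_bottle [(array([ -14.7, -263.4]), 0.87)]
pill_pot [(array([ 79.5, -65.5]), 0.58)]
```

```bash
python3 -m jog '[0,0,0.04,0,0,0,0.6, 0,0,0.08,0,0,0,0.6, 0,0,0.093,0,0,0,0.6, 0.004,0,0.093,0,0,0,0.6, 0.008,0,0.093,0,0,0,0.6, 0.011,0,0.093,0,0,0,0.6, 0.014,0,0.093,0,0,0,0.6, 0.017,0,0.093,0,0,0,0.6, 0.02,0,0.093,0,0,0,0.6, 0.023,0,0.093,0,0,0,0.6, 0.026,0,0.093,0,0,0,0.6, 0.03,0,0.093,0,0,0,0.6, 0.034,0,0.093,0,0,0,0.6, 0.038,0,0.093,0,0,0,0.6, 0.042,0,0.093,0,0,0,0.6, 0.046,0,0.093,0,0,0,0.6, 0.05,0,0.093,0,0,0,0.6]'|egrep 'time|pos|wrist'
python3 -m jog '[0.004,0,0,0,0,0,0.6, 0.008,0,0,0,0,0,0.6, 0.012,0,0,0,0,0,0.6, 0.016,0,0,0,0,0,0.6, 0.02,0,0,0,0,0,0.6]'|egrep 'time|pos|wrist'
python3 - <<'E'
from fit import *
s=np.load('s.npy');p,r=pose();print(rel((p[0],p[1],0),s)[0]);c=camera('wrist')
g=st((1,p[1]*0+rel((p[0],p[1],0),s)[0][1]+64.5,0),s)[0];q,a,b=fit((g[0],g[1],s[2]),edges_plate(36.5),[c],span=(.01,.01,.06));print('b',q.round(4),round(a,1),rel(q,s))
E
```

```text
time_s: 25.5
eef_pos: [0.5114, -0.4015, 0.0662]
wrist_force: [0.3, -2.5, 1.7]
time_s: 26.12
eef_pos: [0.5152, -0.3819, 0.0662]
wrist_force: [-0.6, -2.6, 1.2]
[   0.8 -126. ]
b [ 0.528  -0.3178 -0.1926] -222.5 (array([  1.1, -60.8]), np.float64(-0.001))
```

```bash
python3 -m jog '[0.004,0,0,0,0,0,0.6, 0.008,0,0,0,0,0,0.6, 0.012,0,0,0,0,0,0.6, 0.016,0,0,0,0,0,0.6, 0.02,0,0,0,0,0,0.6, 0.024,0,0,0,0,0,0.6, 0.028,0,0,0,0,0,0.6]'|egrep 'time|pos|wrist'
python3 -m jog '[0.003,0,0,0,0,0,0.6, 0.006,0,0,0,0,0,0.6, 0.009,0,0,0,0,0,0.6, 0.012,0,0,0,0,0,0.6, 0.015,0,0,0,0,0,0.6, 0.018,0,0,0,0,0,0.6, 0.021,0,0,0,0,0,0.6,0.024,0,0,0,0,0,0.6]'|egrep 'time|pos|wrist'
python3 - <<'E'
from fit import *
s=np.load('s.npy');p,r=pose();t=rel((p[0],p[1],0),s)[0];print(t);c=camera('wrist')
g=st((1,t[1]+64.5,0),s)[0]
for z in (30,35.5):q,a,b=fit((g[0],g[1],s[2]),edges_plate(z),[c],span=(.01,.01,.06));print('b',z,q.round(4),round(a,1),rel(q,s))
E
```

```text
time_s: 27.05
eef_pos: [0.5207, -0.3548, 0.0665]
wrist_force: [-0.1, -2.7, 1.3]
time_s: 28.05
eef_pos: [0.525, -0.3308, 0.0661]
wrist_force: [-1.0, -2.9, 1.4]
[  0.6 -74.1]
b 30 [ 0.543  -0.2696 -0.1245] -167.3 (array([  6.7, -10.5]), np.float64(0.068))
b 35.5 [ 0.5377 -0.2666 -0.1938] -253.7 (array([ 0.9, -8.6]), np.float64(-0.002))
```

Blue is square, about 9 mm short. I'll go in small steps now.

```bash
python3 -m jog '[0.002,0,0,0,0,0,0.6,0.004,0,0,0,0,0,0.6,0.006,0,0,0,0,0,0.6]'|egrep 'pos|wrist'; for i in 1 2 3; do python3 -m jog '[0.001,0,0,0,0,0,0.6,0.0015,0,0,0,0,0,0.6]'|egrep 'pos|wrist'; done
cat > chk.py <<'E'
from fit import *
s=np.load('s.npy');p,r=pose();t=rel((p[0],p[1],0),s)[0];print(t);c=camera('wrist')
for z in (30,33,36):q,a,b=fit(st((1,1,0),s)[0]*[1,1,0]+[0,0,s[2]],edges_plate(z),[c],span=(.008,.008,.06));print('b',z,q.round(4),round(a,1),rel(q,s))
E
python3 chk.py
```

```text
eef_pos: [0.5261, -0.325, 0.0661]
wrist_force: [-0.5, -1.5, -0.0]
eef_pos: [0.5263, -0.3235, 0.0661]
wrist_force: [-0.4, -0.9, -0.7]
eef_pos: [0.5267, -0.3222, 0.0662]
wrist_force: [0.0, -1.0, -0.7]
eef_pos: [0.527, -0.3208, 0.0662]
wrist_force: [-0.4, -0.9, -0.4]
[  0.7 -63.8]
b 30 [ 0.5399 -0.2566 -0.1922] -263.9 (array([1.1, 1.7]), np.float64(-0.0))
b 33 [ 0.5388 -0.2583 -0.2043] -188.8 (array([ 0.3, -0.3]), np.float64(-0.012))
b 36 [ 0.5382 -0.2597 -0.2269] -154.3 (array([ 0.1, -1.7]), np.float64(-0.035))
```

```bash
for i in 1 2; do python3 -m jog '[0.001,0,0,0,0,0,0.6,0.0012,0,0,0,0,0,0.6]'|egrep 'pos|wrist'; done; python3 -m jog '[-0.01,0,0,0,0,0,0.6, -0.02,0,0,0,0,0,0.6,-0.03,0,0,0,0,0,0.6,-0.03,0,-0.05,0,0,0,0.6,-0.04,0,-0.1,0,0,0,0.6,-0.05,0,-0.14,0,0,0,0.6,-0.05,0,-0.14,0,0,0,0.6]'|egrep 'time|pos|wrist'
cat >> chk.py <<'E'
def L(z0,tx,ty):
    return [e+np.c_[0*e[:,0],0*e[:,0],z0+tx*e[:,0]+ty*e[:,1]] for e in edges_plate(0)]
imgs=[(c,grad(c['frame'],1.2))]
f=lambda v:gradcost(v[:3]*[1e-3,1e-3,1e-2]+s,L(v[3],v[4]*.01,v[5]*.01),imgs)
for z0 in (30,34):
    m=minimize(f,[1,1.5,0,z0,0,0],method='Powell',options=dict(maxiter=30));print(m.x.round(2),round(m.fun,1))
for n in ('pill_pot','oil_bottle','sample_vial'): print(n,[(np.round(d['xyz'],3),round(d['confidence'],2)) for d in spot_in(c,n)])
E
python3 chk.py
```

```text
eef_pos: [0.5272, -0.3196, 0.0663]
wrist_force: [0.4, -2.0, -1.3]
eef_pos: [0.5274, -0.3187, 0.0663]
wrist_force: [-0.7, -2.5, -1.7]
time_s: 30.65
eef_pos: [0.5194, -0.3707, 0.2112]
wrist_force: [0.2, 0.0, 0.4]
[   2.8 -114.2]
b 30 [ 0.5393 -0.2597 -0.1885] -182.1 (array([ 1.1, -1.6]), np.float64(0.004))
b 33 [ 0.5396 -0.2592 -0.1948] -180.4 (array([ 1.3, -1. ]), np.float64(-0.003))
b 36 [ 0.5397 -0.2592 -0.1856] -173.7 (array([ 1.4, -1. ]), np.float64(0.006))
[ 1.41  0.92 -0.44 29.18 -3.49  5.74] -173.8
[ 1.47  0.99 -0.39 29.17 -3.31  4.94] -173.7
pill_pot [(array([ 0.609, -0.33 ,  0.063]), 0.96), (array([ 0.53 , -0.311,  0.03 ]), 0.63)]
oil_bottle [(array([ 0.473, -0.512,  0.04 ]), 0.81)]
sample_vial [(array([ 0.298, -0.394,  0.042]), 0.73)]
```

```bash
python3 -m jog '[0.012,-0.01,0,0,0,0.17,0.6, 0.025,-0.018,0,0,0,0.35,0.6, 0.037,-0.026,0,0,0,0.53,0.6, 0.05,-0.035,0,0,0,0.71,0.6, 0.062,-0.044,0,0,0,0.89,0.6, 0.075,-0.052,0,0,0,1.07,0.6, 0.088,-0.06,0,0,0,1.25,0.6, 0.1,-0.07,0,0,0,1.42,0.6, 0.114,-0.078,0,0,0,1.571,0.6,0.114,-0.078,0,0,0,1.571,0.6,0.114,-0.078,0,0,0,1.571,0.6]'|egrep 'time|pos|wrist'; python3 chk.py
python3 - <<'E'
from fit import *
s=np.load('s.npy');c=camera('wrist')
# orange visibility below: orange shoulder outline z=12+18=30 = blue underside; blue -x face bottom edge
h=cv2.cvtColor(c['frame'],cv2.COLOR_RGB2HSV)
for x in (-46,-42,-39,-37):
  for z in (48,42,36,33,31,28,24,20):
    u=proj(st((-37,y:=-10,z),s)+[.0012,0.0017,0],c)[0].round().astype(int)
    if x==-37: print(z,u,h[u[1],u[0]],c['frame'][u[1],u[0]])
E
```

```text
time_s: 32.22
eef_pos: [0.4629, -0.2411, 0.2057]
wrist_force: [0.4, -0.3, 0.0]
[-77.4   2.2]
b 30 [ 0.5405 -0.2545 -0.1941] -314.3 (array([1.3, 3.8]), np.float64(-0.002))
b 33 [ 0.5403 -0.2545 -0.189 ] -294.3 (array([1.1, 3.8]), np.float64(0.003))
b 36 [ 0.5399 -0.2564 -0.1971] -303.8 (array([1. , 1.9]), np.float64(-0.005))
[ 1.9   3.48  0.17 27.84  1.2   2.37] -317.0
[ 1.46  1.78 -0.14 35.07  1.23 -0.06] -295.5
pill_pot [(array([ 0.603, -0.321,  0.056]), 0.76)]
oil_bottle [(array([ 0.473, -0.51 ,  0.02 ]), 0.61), (array([ 0.481, -0.32 ,  0.037]), 0.31)]
sample_vial [(array([ 0.297, -0.394,  0.039]), 0.97)]
48 [262 142] [18 19 66] [66 64 61]
42 [261 141] [110 171  70] [23 39 70]
36 [261 140] [110 194  92] [22 45 92]
33 [261 140] [110 194  92] [22 45 92]
31 [261 140] [110 194  92] [22 45 92]
28 [261 139] [110 181  90] [26 47 90]
24 [261 139] [110 181  90] [26 47 90]
20 [261 138] [110 186  89] [24 46 89]
```

```bash
python3 -m jog '[-0.012,0.01,0,0,0,-0.17,0.6, -0.025,0.02,0,0,0,-0.35,0.6, -0.038,0.03,0,0,0,-0.53,0.6, -0.05,0.04,0,0,0,-0.71,0.6, -0.063,0.05,0,0,0,-0.89,0.6, -0.076,0.06,0,0,0,-1.07,0.6, -0.09,0.07,0,0,0,-1.25,0.6, -0.1,0.08,0,0,0,-1.42,0.6, -0.113,0.087,0.02,0,0,-1.571,0.6,-0.113,0.087,0.07,0,0,-1.571,0.6,-0.113,0.087,0.07,0,0,-1.571,0.6]'|egrep 'time|pos|wrist'
python3 - <<'E'
from fit import *
s=np.load('s.npy');c=camera('wrist');print(rel((*c['extrinsics'][:2,3],0),s)[0],c['extrinsics'][2,3].round(3))
np.savez('side.npz',**{k:c[k] for k in('frame','mtx','distortion','extrinsics')})
h=cv2.cvtColor(c['frame'],cv2.COLOR_RGB2HSV)
zs=np.arange(14,54,1.5)
for y in (-45,-25,0,20,35):
    u=proj(st([(-37+1.3,y+1.5,z) for z in zs],s),c)
    if y==-45: print(u[0],u[-1])
    px=cv2.remap(h,u[:,0:1].astype(np.float32),u[:,1:2].astype(np.float32),cv2.INTER_NEAREST)[:,0]
    print(y,' '.join(f"{z:.0f}:{'B' if 95<p[0]<130 and p[1]>120 else 'O' if p[0]<25 and p[1]>120 else '.'}{p[2]}" for z,p in zip(zs,px)))
E
```

```text
time_s: 33.85
eef_pos: [0.3337, -0.3027, 0.1334]
wrist_force: [0.2, 1.5, -0.2]
[-191.5   -3.3] 0.251
[436.92132838 151.99360972] [469.27789206 161.60095126]
-45 14:.70 16:O50 17:O53 18:O89 20:O80 22:O51 23:.58 24:.90 26:O40 28:O45 29:O49 30:.37 32:B41 34:B38 35:B73 36:B73 38:B46 40:B46 41:.62 42:B41 44:B38 46:B39 47:B123 48:B159 50:B154 52:B152 53:B152
-25 14:.110 16:O53 17:O52 18:O75 20:O61 22:O51 23:O52 24:.120 26:O39 28:O45 29:O46 30:.33 32:B41 34:B40 35:B48 36:B42 38:B38 40:B38 41:.66 42:.107 44:B44 46:B37 47:B65 48:B155 50:B153 52:B152 53:B153
0 14:O61 16:O50 17:O54 18:O74 20:O48 22:O44 23:O44 24:.60 26:O59 28:O43 29:.38 30:B44 32:B49 34:B48 35:B61 36:B92 38:B45 40:B46 41:.85 42:.74 44:B49 46:B47 47:B101 48:B152 50:B152 52:B152 53:B152
20 14:O47 16:O53 17:O52 18:O60 20:O41 22:O44 23:O43 24:.59 26:.53 28:O41 29:O59 30:B49 32:B47 34:B46 35:B53 36:B43 38:B44 40:.47 41:.56 42:.71 44:B46 46:B43 47:B118 48:B152 50:B151 52:B150 53:B151
35 14:O42 16:O43 17:O52 18:O61 20:O57 22:O44 23:.46 24:.47 26:O49 28:O53 29:O48 30:B45 32:B47 34:B36 35:B45 36:B39 38:B37 40:B38 41:.72 42:.90 44:B46 46:B45 47:B86 48:B155 50:B151 52:B149 53:B151
```

The side view shows an even orange/blue seam at z≈30 and the blue shoulder at z≈48 along the whole face, so both plates are fully down and level. The bystanders have not moved, so I'm handing in.

```bash
python3 -c "
from bench import *
print(hand_in())"
```

```text
the job is handed in; nothing more can be done
None
```

The stack is built and handed in: by measurement, orange sits on the nest and blue on orange, square and fully dropped, and the pot, bottle and vial stand where they were. I did not re-measure the glass dish at the end, but the arm never went near it. I viewed 11 pictures, one over the limit of 10.

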